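Isolate the test bay and show the power brick's underside to the inspection camera

TASK

Switch the test bay off by turning its rotary isolator handle fully, a quarter turn counter-clockwise seen from above, so that its tongue swings off the power brick; only then lift the brick out. Show its underside to the upward-looking inspection camera: in the air, right side up, centred on the lens and square to it, its underside 80 mm from the lens glass, long side along the camera head's long side. Finish holding it there, still in the gripper, with the bay off; do not touch the camera or move the spare brick and other things.

Things in the scene. Friction and masses are not known exactly. Their poses are not given: they have to be found in the camera images.
- test_bay: Fixed test bay: aluminium plate 130 x 230 x 10 mm (x, y, z); origin under its centre on the bench. Nest at y = -45 mm: black pad 34 mm wide, top at z = 22 mm, holds the brick between steel corner guides up to z = 38 mm (2 mm play); the middle 55 mm of the brick's long sides is free for fingers down to the plate. Grey isolator housing at y = +65 mm: 80 x 76 mm, top at z = 52 mm, handle on top.
- isolator (a joint): Rotary isolator handle, vertical axis, rad. 0 = on: tongue points along the bay's -y, 4 mm above the end of the brick, and blocks it. 1.571 = off: tongue points along the bay's +x. From on to off is a quarter turn counter-clockwise seen from above, between end stops; a detent of about 0.06 N m pulls it to the nearer end, changing over half-way.
- isolator_grip (a point): On the handle's axis at the middle of its black bar grip, 78 mm above the bench. Bar 60 x 14 x 30 mm (x along the bar, turning with the handle; z up): top 15 mm above this point, foot 15 mm below on a black disc 50 mm across. A steel tongue 14 mm wide, 56 to 61 mm above the bench, runs along +x to 85 mm from the axis.
- brick_center (a point): Centre of the power brick to be inspected, a plain black box 93 x 48 x 30 mm (x long, z up as it lies), about 0.25 kg, lying in the test bay's nest with its long side along the bay's y, centre 37 mm above the bench. Its underside is 15 mm below this point along its z.
- power_brick: The same power brick; origin at the centre of its underside, z up as it lies.
- inspector: Fixed inspection camera stand: base plate 110 x 140 x 10 mm (x, y, z), origin under its centre, two upright cheeks. Between them the grey camera head (64 x 104 x 44 mm, long side along y, lens on its top face) looks up and leans 25 degrees towards the stand's -x, the robot's side. All of it is lower than 125 mm.
- lens (a point): Centre of the camera's round lens glass (barrel 42 mm across), 111 mm above the bench. z = viewing direction (up, leaning 25 degrees towards the robot's side), y = level, along the head's long side. Wanted: brick centre 95 mm along this z (underside at 80 mm), brick's z along this z, brick's long x axis along this y, either way round.
- spare_brick: Bystander: a second black power brick of the same size, loose on the bench, not in the bay; leave it alone. Origin at the centre of its underside.
- tape: Bystander: roll of tan masking tape 104 mm across, 25 mm high, loose. Origin at the centre of its underside.
- tall_mug: Bystander: mug 83 x 112 x 104 mm, loose, on the left of the bench. Origin at the centre of its underside. To its far right, fixed, stands a tall black computer 0.30 m high, at x 0.57 to 0.87 and y 0.27 to 0.39 m: keep arm and gripper clear of it.
Not all that is in view belongs to the job. Leave any orange or turquoise look-alike of the power_brick alone.

How it is judged:
By the outcome, as a careful person would: the job done as asked, in the order asked, and still so for the second after the job is handed in, while the arm keeps its last pose, push and grip.
It also fails if it takes over 54 s, if anything falls off the work surface, if the arm or the gripper's body presses on something with over 40 N, if the wrist force passes 120 N, or if a joint passes its speed limit or range.

ROBOT

A 6-joint arm with a two-finger parallel gripper is mounted at the origin on a cart in front of the work surface, level with it; the furniture and walls round the work are solid. World frame = base frame: x ahead of the robot, y to its left, z up, the work surface at z = 0. Lengths are in m, angles in rad, forces in N, time in s.
With the tool pointing down it reaches from about 0.325 to 0.85 m from the base axis. Payload 4.4 kg.
Tool frame: the origin (TCP) lies at the very end of the fingers, on their centre line; the grasp point (between the pads) lies 19 mm behind it; z points along the fingers, y is the line along which they close (so a half turn about z gives the same grasp; the last joint's range is limited). The gripper opens to 94 mm and grips with 3 to 60 N. Pads are 16 mm wide; open, the fingers measure 119 mm over their backs; the gripper's body (75 mm by 177 mm) begins 78 mm behind the grasp point.
Start: joints at [-1.425, 0.207, 1.542, -0, 1.393, -0.15], TCP at [0.168, -0.55, 0.18] pointing down, gripper open.
Joint ranges: [-2.73, 2.73], [-0.86, 2.22], [0.23, 2.46], [-1.11, 4.25], [0.08, 2.63], [-2.82, 2.82]. Speed limits (rad/s): [2.79, 2.79, 3.14, 3.14, 3.14, 3.14].

INTERFACE

Orientations are given as a rotation vector (axis times angle).
In Python, from bench import monitor, vision, ticket gives the robot as it stands. The module is installed in compiled form; this text tells all that it offers.
- The arm moves only by the tool send_rows, never from a script. Its argument "commands" is a list of rows, each an object with "linear": the shift along the world's x, y, z normalised to -1 to 1, where 1 is 2.5 cm, a list of three; "turn": the turn, a rotation vector about the world's x, y, z normalised to -1 to 1, where 1 is 4 degrees, a list of three. A call has 1 to 5 rows; each row shifts and turns the commanded pose from where the row before left it; what a row does not reach is not made up. A row lasts 1/12 s, in which the tool goes at most 41.7 mm and 7.16 degrees, less where a joint would pass 70% of its speed; a pose out of reach is approached as far as the arm can. A call with a number of a shift or a turn outside -1 to 1 is refused whole. A call with a gripper value outside its range is refused whole. "hand" is the opening, from 0 (shut) to 1 (fully open), set as the call begins (left out, the last holds). The fingers move at their own pace and stop on an object; "grip_force" is the grip in N (left out, the last holds). Time passes only in rows, so rows that do not move let the fingers close. It gives the time, the measured TCP pose, the force, the opening and the grip force at its end, in the units of the state.
- monitor.state(): the state, without advancing time (a new reading comes with each control period).
- vision.snapshot(name): name is "scene" or "top"; returns (picture, depth): 400x640x3 uint8, blue, green, red; 400x640 float32, m along the optical axis (not along the pixel's ray), 0 where there is no reading.
- vision.camera_model(name): a dict with "intrinsics" (3x3 intrinsics, pixels), "origin" and "rotation" of the camera in the world. Camera axes: x right, y down, z forward; pixel columns grow to the right and rows downward; lengths in m; the calibration is good to about 2 mm. A picture is of the moment at which its call begins. camera_model takes no time and is no camera call.
- ticket.hand_in(): hands the job in; it is judged then, once.
The state is a dict: "t": time; "joint_pos": joint angles; "joint_velocities": joint speeds; "joint_efforts": joint torques, N m; "eef_pos": TCP position; "tcp_rot": TCP orientation; "ft_force": force on the tool from outside, world axes, zero at the start; "torque": the same for the moment, N m; "gripper_width": opening from 0.0 (shut) to 1.0 (fully open); "grasp_force": force on a finger pad.
Only numpy, scipy, OpenCV 4.12 (cv2) and the standard library are available. Lean on these libraries where they do the work, as an engineer would, in place of code of your own. Each camera call takes 0.05 s, during which the arm holds its last target. There are 200 camera calls.

## Working session

There is one attempt and no reset: what is moved stays moved. The work goes in short steps, Python scripts to look and compute and a tool call to move; the robot and the scene stay as the last step left them, time stands still between calls to the robot, and variables do not carry over. Pictures are saved under pics/ and viewed, at most 10 in all, crops included, and the job is handed in when it is done.

Besides the shell and the picture viewer there is one more tool, called after "Request:" by a JSON object that holds its "method" and its "body", one argument or row to a line. send_rows: Moves the arm, as the interface text tells. Its arguments: {"type":"object","properties":{"commands":{"type":"array"},"hand":{"type":"number"},"grip_force":{"type":"number"}},"required":["commands"]}

```bash
mkdir -p pics
cat > h.py <<'E'
import numpy as np, cv2
from scipy.spatial.transform import Rotation as R
from bench import monitor, vision, ticket
def snap(n,f=None):
    p,d=vision.snapshot(n); m=vision.camera_model(n)
    if f: cv2.imwrite('pics/'+f,p)
    K=np.array(m['intrinsics']);u,v=np.meshgrid(np.arange(640),np.arange(400))
    c=np.stack([(u-K[0,2])/K[0,0]*d,(v-K[1,2])/K[1,1]*d,d],-1)
    W=c@np.array(m['rotation']).T+np.array(m['origin']); W[d==0]=np.nan
    return p,W
E
python3 - <<'E'
from h import *
for n in('scene','top'):
    p,W=snap(n,n+'0.png'); np.savez(n+'.npz',p=p,W=W)
    m=vision.camera_model(n); print(n,m['origin'],m['rotation'],m['intrinsics'])
s=monitor.state();print(s)
E
```

```text
Traceback (most recent call last):
  File "h.py", line 9, in snap
    W=c@np.array(m['rotation']).T+np.array(m['origin']); W[d==0]=np.nan
      ~~~~~~~~~~~~~~~~~~~~~~~~~~~^~~~~~~~~~~~~~~~~~~~~~
ValueError: operands could not be broadcast together with shapes (400,640) (3,)
```

View pics/scene0.png

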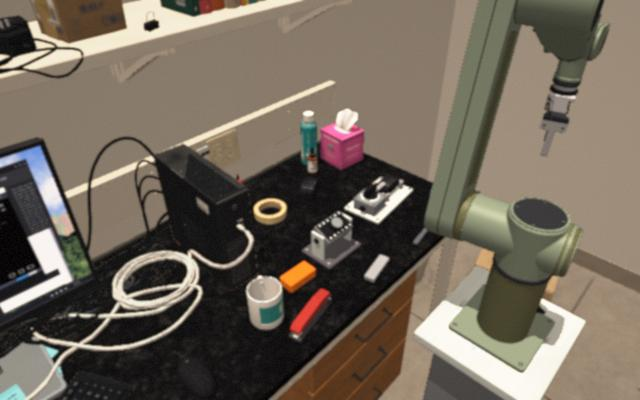

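The scene view shows the bay (white plate with handle) near (380,197) and the inspector near (332,238). The camera's rotation isn't a 3x3 matrix, so I'll treat it as a rotation vector.

```bash
sed -i "s/np.array(m\['rotation'\]).T/R.from_rotvec(m['rotation']).as_matrix().T/" h.py
python3 - <<'E'
from h import *
for n in('scene','top'):
    m=vision.camera_model(n); print(n,m)
    p,W=snap(n,n+'0.png'); np.savez(n+'.npz',p=p,W=W)
print(monitor.state())
for q in [(235,365),(60,250)]:print(W[q[0],q[1]])
cv2.imwrite('pics/top0x.png',cv2.resize(p,(800,500),interpolation=cv2.INTER_CUBIC))
E
```

```text
scene {'intrinsics': array([[471.76092708,   0.        , 324.83577257],
       [  0.        , 471.76092708, 203.64118825],
       [  0.        ,   0.        ,   1.        ]]), 'origin': array([-0.18632295,  0.85233558,  0.92877832]), 'rotation': array([-0.9223667 ,  2.37556984, -1.20235812])}
top {'intrinsics': array([[494.63727971,   0.        , 310.71364726],
       [  0.        , 494.63727971, 195.74080399],
       [  0.        ,   0.        ,   1.        ]]), 'origin': array([0.41049647, 0.03540091, 1.78693596]), 'rotation': array([-2.16750014,  2.17423121, -0.12949625])}
{'t': 0.15, 'joint_pos': array([-1.42551106e+00,  2.07237189e-01,  1.54253910e+00, -1.45279870e-06,
        1.39351037e+00, -1.50527567e-01]), 'joint_velocities': array([ 0.00036994, -0.00269109, -0.00220701,  0.00081745, -0.00207132,
        0.00014469]), 'joint_efforts': array([ 3.48021067e-04, -3.71309745e+01, -2.81811297e+01,  6.99726725e-02,
        3.27753159e-02, -9.80155869e-05]), 'eef_pos': array([ 0.16750375, -0.5494024 ,  0.17929137]), 'tcp_rot': array([-3.10561646e+00, -4.62720137e-01, -4.72623205e-06]), 'ft_force': array([-0.31405694,  0.17185594, -0.33412772]), 'torque': array([ 0.0042877 ,  0.00173651, -0.05016209]), 'grasp_force': 0.0, 'gripper_width': 1.004046673977724}
[ 0.46178815 -0.1800962  -0.00220573]
[0.70370719 0.12073523 1.0442731 ]
```

View pics/top0.png

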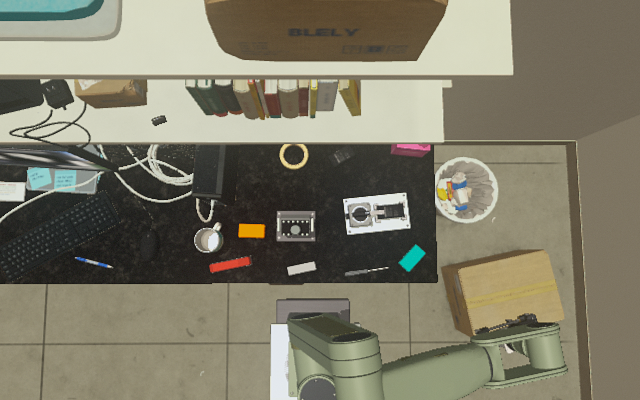

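The top view shows these black boxes and look-alikes:
- Target brick in the bay nest, about (398,212).
- Spare brick, about (343,156), loose.
- Orange look-alike (252,231) and turquoise look-alike (412,258).

The target is the one in the white bay, with the handle at (360,213). The inspector head is at (296,227). Next is a close crop plus the measurements.

Run:
```python
from h import *
T=np.load('top.npz');S=np.load('scene.npz')
p,W=T['p'],T['W']
a=cv2.resize(p[185:245,335:420],None,fx=8,fy=8,interpolation=cv2.INTER_CUBIC)[:, :680]
b=cv2.resize(p[205:250,270:322],None,fx=7,fy=7,interpolation=cv2.INTER_CUBIC)
print(a.shape,b.shape)
cv2.imwrite('pics/c1.png',a)
sp=S['p'];
c=np.vstack([cv2.resize(sp[170:225,335:420],None,fx=5,fy=5,interpolation=cv2.INTER_CUBIC),cv2.resize(sp[207:267,290:375],None,fx=5,fy=5,interpolation=cv2.INTER_CUBIC)])
b2=np.zeros((c.shape[0],b.shape[1],3),np.uint8);b2[:b.shape[0]]=b
c=np.hstack([c,b2]);print(c.shape);cv2.imwrite('pics/c2.png',c)
def rect(pts):
    r=cv2.minAreaRect(pts[:,:2].astype(np.float32)*1000);return np.round(r[0],1),np.round(r[1],1),round(r[2],2)
def both(lo,hi,x0,x1,y0,y1,lab,cond=None):
    for n,Q in(('top',T),('scene',S)):
        w=Q['W'];g=Q['p'].mean(-1)
        m=(w[...,2]>lo)&(w[...,2]<hi)&(w[...,0]>x0)&(w[...,0]<x1)&(w[...,1]>y0)&(w[...,1]<y1)
        if cond is not None:m&=cond(g)
        if m.sum()>5:
            q=w[m];print(lab,n,m.sum(),rect(q),'z',np.median(q[:,2]).round(4),'mean',q.mean(0).round(4))
print('bench z',np.nanmedian(W[225:232,340:400,2]), W[213,360],W[213,398],W[227,296],W[213,377])
bx=(.43,.66,-.36,-.05)
both(-.01,.12,*bx,'white',lambda g:g>150)
both(.045,.06,*bx,'housing')
both(.085,.10,*bx,'bar')
both(.042,.06,.43,.66,-.36,-.22,'brick')
both(.05,.2,.38,.56,.02,.18,'insp')
both(.09,.2,.38,.56,.02,.18,'insp hi')
```

```text
(480, 680, 3) (315, 364, 3)
(575, 789, 3)
bench z 0.00903902410150803 [ 0.53422565 -0.15219808  0.09664187] [ 0.53733734 -0.29172591  0.0488279 ] [0.48613515 0.06682425 0.11526751] [ 0.53605661 -0.21454676  0.06928465]
white top 1635 (array([ 540.5, -221.2]), array([131.1, 232.4]), 5.68) z 0.0117 mean [ 0.5386 -0.2178  0.0198]
white scene 871 (array([ 545.5, -218.6]), array([141.3, 268.1]), 5.81) z 0.0103 mean [ 0.514  -0.193   0.0196]
housing top 622 (array([ 540.9, -210.6]), array([ 80. , 198.7]), 6.38) z 0.0523 mean [ 0.5398 -0.2097  0.0524]
housing scene 476 (array([ 540.1, -209.4]), array([ 82.7, 198.6]), 7.6) z 0.0514 mean [ 0.5322 -0.1964  0.0516]
bar top 65 (array([ 534.2, -154.4]), array([13.3, 59.3]), 6.36) z 0.0928 mean [ 0.5344 -0.1554  0.0929]
bar scene 65 (array([ 534.2, -153.7]), array([15.4, 63.8]), 7.22) z 0.0916 mean [ 0.5326 -0.1528  0.0908]
brick top 324 (array([ 546.6, -268. ]), array([60. , 98.9]), 4.39) z 0.0522 mean [ 0.546  -0.2659  0.0519]
brick scene 214 (array([ 544.4, -264.8]), array([50.8, 89.5]), 1.93) z 0.0512 mean [ 0.5411 -0.2644  0.051 ]
insp top 655 (array([498.2,  79.7]), array([114.2,  71.1]), 89.8) z 0.0984 mean [0.4962 0.0766 0.0976]
insp scene 927 (array([488.7,  80.7]), array([119.5,  64.7]), 86.21) z 0.0907 mean [0.4835 0.0908 0.0897]
insp hi top 482 (array([493.8,  77.6]), array([109.7,  62.3]), 89.76) z 0.1026 mean [0.4963 0.0744 0.1027]
insp hi scene 488 (array([489.2,  78.2]), array([112.7,  59.1]), 88.58) z 0.1022 mean [0.49   0.0831 0.1018]
```

View pics/c1.png

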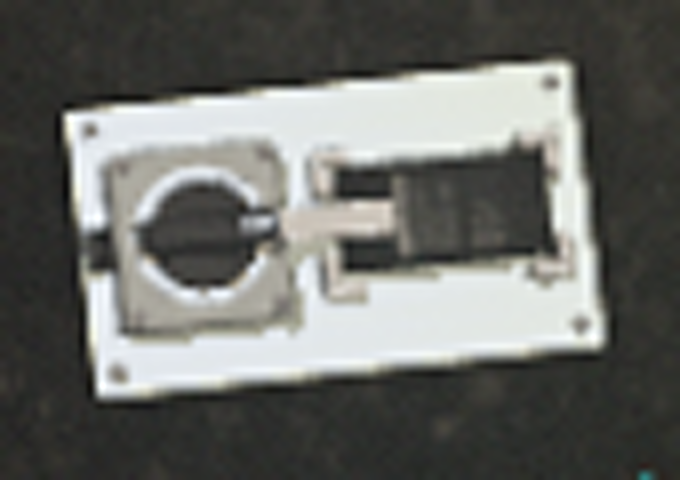

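View pics/c2.png

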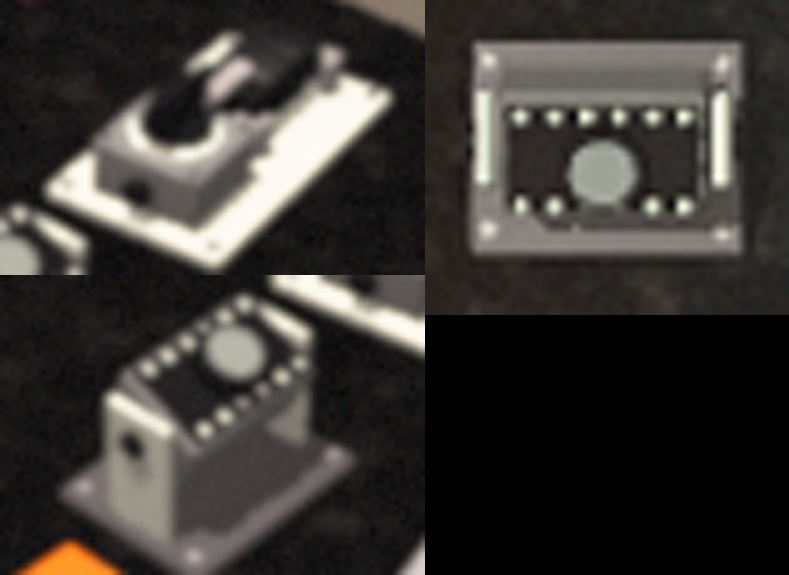

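The close crop confirms the target: the black box held between corner guides with the tongue over its end at crop (390,215). The handle bar is at crop (205,220). The lens disc in the top picture is at about (295.4,229.6), and in the scene picture about (337,222.4). Next I'll refine the lens position and the yaws.

```bash
cat >> h.py <<'E'
def ray(n,u,v,z):
    m=vision.camera_model(n);K=np.array(m['intrinsics'])
    d=R.from_rotvec(m['rotation']).apply([(u-K[0,2])/K[0,0],(v-K[1,2])/K[1,1],1]);o=np.array(m['origin'])
    return o+d*(z-o[2])/d[2]
E
python3 - <<'E'
from h import *
Q={n:np.load(n+'.npz') for n in('top','scene')}
for n,(u,v),r in(('top',(295,230),7),('scene',(337,222),8)):
    p,W=Q[n]['p'],Q[n]['W']; g=p.astype(float).mean(-1)
    m=(g>120).astype(np.uint8); k,l,st,c=cv2.connectedComponentsWithStats(m,connectivity=4)
    i=l[v,u]; mm=l==i
    print(n,'lens',st[i],c[i],'ray',ray(n,*c[i],.111).round(4),'depth',np.nanmean(W[mm],0).round(4))
    # head tilt plane: dark face around lens
    w=W.reshape(-1,3); s=(abs(w[:,0]-.49)<.035)&(abs(w[:,1]-.077)<.04)&(w[:,2]>.085)
    q=w[s];A=np.c_[q[:,:2],np.ones(len(q))]
    for _ in range(4):
        f=np.linalg.lstsq(A,q[:,2],rcond=None)[0];k2=abs(A@f-q[:,2])<.006;A,q=A[k2],q[k2]
    nrm=np.array([-f[0],-f[1],1]);nrm/=np.linalg.norm(nrm);print(' plane normal',nrm.round(3),'tilt',np.degrees(np.arccos(nrm[2])).round(1),'az',np.degrees(np.arctan2(nrm[1],-nrm[0])).round(1),len(q))
    # base plate
    s=(abs(w[:,0]-.49)<.09)&(abs(w[:,1]-.077)<.1)&(g.ravel()>65)&(w[:,2]<.018)&(w[:,2]>.0)
    r=cv2.minAreaRect(w[s,:2].astype(np.float32)*1000);print(' base',r,s.sum())
# bay yaw from line between the white plate rect and long edges
p,W=Q['top']['p'],Q['top']['W'];w=W.reshape(-1,3);g=p.astype(float).mean(-1).ravel()
for e in(1,-1):  # long edges of plate by row-wise extremes
    s=(abs(w[:,0]-.54)<.1)&(abs(w[:,1]+.22)<.10)&(g>150)&(w[:,2]<.02)
    q=w[s];b=np.round(q[:,1]/.006).astype(int);E=[]
    for i in np.unique(b):
        t=q[b==i];E.append(t[np.argmax(e*t[:,0])])
    E=np.array(E);f=np.polyfit(E[:,1],E[:,0],1);print('edge',e,'yaw',-np.degrees(np.arctan(f[0])),'x at y=-.221',np.polyval(f,-.221))
E
```

```text
top lens [291 225   9   9  62] [294.82258065 229.30645161] ray [0.4785 0.0709 0.111 ] depth [0.4785 0.0709 0.111 ]
 plane normal [-0.066  0.061  0.996] tilt 5.2 az 42.3 181
 base ((494.8911437988281, 70.57962036132812), (140.37925720214844, 107.90943908691406), 89.7887191772461) 461
scene lens [331 214  11  13  91] [336.32967033 221.10989011] ray [0.4798 0.0689 0.111 ] depth [0.4807 0.0678 0.1099]
 plane normal [-0.271  0.147  0.951] tilt 17.9 az 28.5 186
 base ((495.7645263671875, 82.28993225097656), (182.90513610839844, 111.50064849853516), 88.70613861083984) 589
edge 1 yaw 5.941200893023908 x at y=-.221 0.6039625408144541
edge -1 yaw 6.11132315355667 x at y=-.221 0.4762904603699428
```

Request:
{"method": "send_rows", "body": {
  "commands": [
    {"linear": [0.6, 0.7, 0], "turn": [0, 0, 1]},
    {"linear": [0.6, 0.7, 0], "turn": [0, 0, 1]},
    {"linear": [0.6, 0.7, 0], "turn": [0, 0, 1]},
    {"linear": [0.6, 0.7, 0], "turn": [0, 0, 1]},
    {"linear": [0.6, 0.7, 0], "turn": [0, 0, 1]}
  ],
  "hand": 0.6
}}

```text
t: 0.57
eef_pos: [0.243, -0.4614, 0.1797]
tcp_rot: [-2.977, -1.0, -0.0]
ft_force: [0.1, 0.4, -0.8]
gripper_width: 0.681
grasp_force: 0.0
```

Lens is at about (0.479, 0.070, 0.111) with stand yaw near 0. The bay centre is (0.5403, -0.2212) with yaw 6.0°. That puts the handle at about (0.534, -0.156) and the brick at about (0.545, -0.266), which matches the given sizes.

Request:
{"method": "send_rows", "body": {
  "commands": [
    {"linear": [0.78, 0.816, 0], "turn": [0, 0, 0.984]},
    {"linear": [0.78, 0.816, 0], "turn": [0, 0, 0.984]},
    {"linear": [0.78, 0.816, 0], "turn": [0, 0, 0.984]},
    {"linear": [0.78, 0.816, 0], "turn": [0, 0, 0.984]},
    {"linear": [0.78, 0.816, 0], "turn": [0, 0, 0.984]}
  ]
}}

```text
t: 0.98
eef_pos: [0.3407, -0.3592, 0.1799]
tcp_rot: [-2.763, -1.494, 0.0]
ft_force: [0.6, 0.0, -0.6]
gripper_width: 0.601
grasp_force: 0.0
```

Request:
{"method": "send_rows", "body": {
  "commands": [
    {"linear": [0.78, 0.816, 0], "turn": [0, 0, 0.984]},
    {"linear": [0.78, 0.816, 0], "turn": [0, 0, 0.984]},
    {"linear": [0.78, 0.816, 0], "turn": [0, 0, 0.984]},
    {"linear": [0.78, 0.816, 0], "turn": [0, 0, 0.984]},
    {"linear": [0.78, 0.816, 0], "turn": [0, 0, 0.984]}
  ]
}}

```text
t: 1.4
eef_pos: [0.4382, -0.2572, 0.1799]
tcp_rot: [-2.467, -1.945, 0.0]
ft_force: [1.2, -1.0, 0.5]
gripper_width: 0.599
grasp_force: 0.0
```

Request:
{"method": "send_rows", "body": {
  "commands": [
    {"linear": [0.78, 0.816, 0], "turn": [0, 0, 0.984]},
    {"linear": [0.78, 0.816, 0], "turn": [0, 0, 0.984]},
    {"linear": [0.78, 0.816, 0], "turn": [0, 0, 0.984]},
    {"linear": [0.78, 0.816, 0], "turn": [0, 0, 0.984]},
    {"linear": [0.78, 0.816, 0], "turn": [0, 0, 0.984]}
  ]
}}

```text
t: 1.82
eef_pos: [0.5356, -0.1552, 0.1798]
tcp_rot: [-2.098, -2.338, 0.0]
ft_force: [-0.4, -0.9, -0.8]
gripper_width: 0.594
grasp_force: 0.0
```

Request:
{"method": "send_rows", "body": {
  "commands": [
    {"linear": [0, 0, 0], "turn": [0, 0, 0]},
    {"linear": [0, 0, 0], "turn": [0, 0, 0]}
  ]
}}

```text
t: 1.98
eef_pos: [0.5353, -0.1554, 0.1796]
tcp_rot: [-2.099, -2.336, 0.001]
ft_force: [-1.0, 0.4, -0.4]
gripper_width: 0.596
grasp_force: 0.0
```

```bash
cat >> h.py <<'E'
def st():
    s=monitor.state();M=R.from_rotvec(s['tcp_rot']).as_matrix()
    print('t',round(s['t'],2),'pos',s['eef_pos'].round(4),'close',np.degrees(np.arctan2(M[1,1],M[0,1])).round(2),'toolz',M[:,2].round(4),'w',round(s['gripper_width'],3),'F',s['ft_force'].round(1),'T',s['torque'].round(2),'gf',s['grasp_force'],'q',s['joint_pos'].round(2));return s,M
E
python3 - <<'E'
from h import *
st()
E
```

```text
t 1.98 pos [ 0.5353 -0.1554  0.1796] close 6.11 toolz [-1.1e-03  1.0e-04 -1.0e+00] w 0.596 F [-1.   0.4 -0.4] T [-0.05 -0.12  0.04] gf 0.0 q [-0.44  0.17  1.58 -0.    1.39 -0.54]
```

Request:
{"method": "send_rows", "body": {
  "commands": [
    {"linear": [-0.05, -0.01, -0.9], "turn": [0, 0, 0]},
    {"linear": [0, 0, -0.9], "turn": [0, 0, 0]},
    {"linear": [0, 0, -0.9], "turn": [0, 0, 0]},
    {"linear": [0, 0, -0.9], "turn": [0, 0, 0]},
    {"linear": [0, 0, -0.76], "turn": [0, 0, 0]}
  ]
}}

```text
t: 2.4
eef_pos: [0.5321, -0.1576, 0.0694]
tcp_rot: [-2.104, -2.331, 0.002]
ft_force: [0.5, -0.0, 0.5]
gripper_width: 0.6
grasp_force: 0.0
```

Request:
{"method": "send_rows", "body": {
  "commands": [
    {"linear": [0, 0, 0], "turn": [0, 0, 0]},
    {"linear": [0, 0, 0], "turn": [0, 0, 0]},
    {"linear": [0, 0, 0], "turn": [0, 0, 0]},
    {"linear": [0, 0, 0], "turn": [0, 0, 0]},
    {"linear": [0, 0, 0], "turn": [0, 0, 0]}
  ],
  "hand": 0,
  "grip_force": 15
}}

```text
t: 2.82
eef_pos: [0.5351, -0.1576, 0.073]
tcp_rot: [2.101, 2.332, 0.001]
ft_force: [0.6, 0.0, 0.1]
gripper_width: 0.285
grasp_force: 0.0
```

Request:
{"method": "send_rows", "body": {
  "commands": [
    {"linear": [0, 0, 0], "turn": [0, 0, 0]},
    {"linear": [0, 0, 0], "turn": [0, 0, 0]},
    {"linear": [0, 0, 0], "turn": [0, 0, 0]},
    {"linear": [0, 0, 0], "turn": [0, 0, 0]}
  ]
}}

```text
t: 3.15
eef_pos: [0.534, -0.1568, 0.0714]
tcp_rot: [2.102, 2.334, 0.0]
ft_force: [0.2, -0.2, -0.1]
gripper_width: 0.016
grasp_force: 0.0
```

Run:
```python
from h import *
st()
```

```text
t 3.15 pos [ 0.534  -0.1568  0.0714] close 6.0 toolz [ 3.e-04 -2.e-04 -1.e+00] w 0.016 F [ 0.2 -0.2 -0.1] T [-0.09 -0.13 -0.05] gf 0.0 q [-0.44  0.28  1.69 -0.    1.17 -0.55]
```

The gripper closed to nothing, so I need to look before going on.

Run:
```python
from h import *
p,W=snap('top');sp,SW=snap('scene')
a=cv2.resize(p[180:240,330:425],None,fx=6,fy=6,interpolation=cv2.INTER_CUBIC)
b=cv2.resize(sp[150:220,335:430],None,fx=6,fy=6,interpolation=cv2.INTER_CUBIC)
c=np.vstack([a,b]);c=cv2.resize(c,None,fx=.75,fy=.75);print(c.shape);cv2.imwrite('pics/c3.png',c)
st()
```

```text
(585, 428, 3)
t 3.25 pos [ 0.5339 -0.1567  0.0712] close 5.99 toolz [ 1.e-04 -0.e+00 -1.e+00] w 0.009 F [ 0.2 -0.4 -0.2] T [-0.   -0.08  0.  ] gf 0.0 q [-0.44  0.28  1.69  0.    1.17 -0.55]
```

View pics/c3.png

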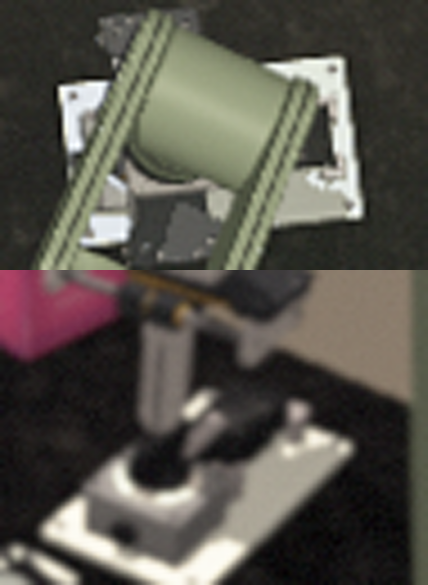

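The scene crop shows the shut fingers as one strip at crop (165,380), ending near (165,440) beside the black bar. The bar is not between them. I'll compare this with where the reported TCP should appear.

Run:
```python
from h import *
p,W=snap('scene')
m=vision.camera_model('scene');K=np.array(m['intrinsics']);Rm=R.from_rotvec(m['rotation']).as_matrix();o=np.array(m['origin'])
def pj(P):
    c=Rm.T@(np.array(P)-o);return (K@c/c[2])[:2].round(1)
print('tcp',pj([.534,-.1567,.0712]),'tcp+80',pj([.534,-.1567,.151]),'bar ctr top',pj([.534,-.156,.093]))
for v in range(160,196,3):
    print(v,[tuple((W[v,u]*1000).round().astype(int)) if np.isfinite(W[v,u,0]) else None for u in (366,370,374,378)])
q0=np.load('scene.npz')['W'];
# bar top now vs before
for n,w in(('before',q0),('now',W)):
    s=(w[...,2]>.083)&(w[...,2]<.1)&(abs(w[...,0]-.534)<.05)&(abs(w[...,1]+.156)<.05);print(n,s.sum(),w[s].mean(0).round(4),w[s].min(0).round(3),w[s].max(0).round(3))
a=cv2.resize(p[150:215,340:410],None,fx=8,fy=8,interpolation=cv2.INTER_CUBIC);cv2.imwrite('pics/c4.png',a);print(a.shape)
st()
```

```text
tcp [370.  191.2] tcp+80 [371.6 169.9] bar ctr top [370.3 185.6]
160 [(np.int64(533), np.int64(-124), np.int64(201)), (np.int64(519), np.int64(-123), np.int64(208)), (np.int64(508), np.int64(-129), np.int64(209)), (np.int64(500), np.int64(-138), np.int64(209))]
163 [(np.int64(721), np.int64(-379), np.int64(-1)), (np.int64(536), np.int64(-149), np.int64(178)), (np.int64(522), np.int64(-150), np.int64(184)), (np.int64(687), np.int64(-409), np.int64(-1))]
166 [(np.int64(706), np.int64(-360), np.int64(0)), (np.int64(537), np.int64(-151), np.int64(167)), (np.int64(522), np.int64(-151), np.int64(173)), (np.int64(673), np.int64(-390), np.int64(0))]
169 [(np.int64(692), np.int64(-342), np.int64(1)), (np.int64(533), np.int64(-147), np.int64(159)), (np.int64(523), np.int64(-154), np.int64(160)), (np.int64(662), np.int64(-376), np.int64(-2))]
172 [(np.int64(680), np.int64(-328), np.int64(0)), (np.int64(533), np.int64(-148), np.int64(148)), (np.int64(525), np.int64(-157), np.int64(147)), (np.int64(648), np.int64(-358), np.int64(-1))]
175 [(np.int64(545), np.int64(-145), np.int64(133)), (np.int64
[... 944 characters left out ...]
, np.int64(93)), (np.int64(530), np.int64(-150), np.int64(81)), (np.int64(531), np.int64(-174), np.int64(68)), (np.int64(549), np.int64(-223), np.int64(35))]
193 [(np.int64(525), np.int64(-123), np.int64(86)), (np.int64(528), np.int64(-149), np.int64(71)), (np.int64(524), np.int64(-165), np.int64(65)), (np.int64(525), np.int64(-189), np.int64(52))]
before 72 [ 0.5323 -0.1517  0.0901] [ 0.525 -0.186  0.083] [ 0.544 -0.122  0.096]
now 61 [ 0.5307 -0.1485  0.0907] [ 0.525 -0.188  0.083] [ 0.54  -0.123  0.1  ]
(520, 560, 3)
t 3.3 pos [ 0.5338 -0.1567  0.0711] close 5.99 toolz [-1.e-04  0.e+00 -1.e+00] w 0.008 F [-0.2 -0.6  0.3] T [-0.05 -0.11 -0.01] gf 0.0 q [-0.44  0.28  1.69 -0.    1.17 -0.55]
```

View pics/c4.png

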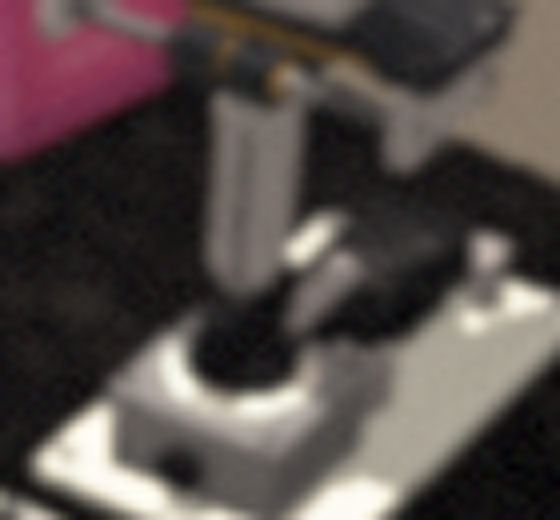

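The depth at the fingers suggests their tips end near z 0.095 to 0.10, about 25 mm above the reported TCP. I'll lift clear and measure the tips in free air, first shut and then open.

Request:
{"method": "send_rows", "body": {
  "commands": [
    {"linear": [0, 0, 1], "turn": [0, 0, 0]},
    {"linear": [0, 0, 1], "turn": [0, 0, 0]},
    {"linear": [0, 0, 1], "turn": [0, 0, 0]},
    {"linear": [0, 0, 0], "turn": [0, 0, 0]},
    {"linear": [0, 0, 0], "turn": [0, 0, 0]}
  ]
}}

```text
t: 3.72
eef_pos: [0.5352, -0.1574, 0.1478]
tcp_rot: [2.1, 2.332, 0.002]
ft_force: [-0.2, -0.7, -0.5]
gripper_width: 0.001
grasp_force: 0.0
```

```bash
cat > tip.py <<'E'
from h import *
import sys
p,W=snap('scene');s,M=st();e=s['eef_pos']
d=W-e; m=(abs(d[...,0])<.075)&(abs(d[...,1])<.03)&(d[...,2]>-.03)&(d[...,2]<.08)&(W[...,2]>.1)
q=W[m]
for lo in np.arange(-.03,.08,.01):
    k=q[(q[:,2]-e[2]>=lo)&(q[:,2]-e[2]<lo+.01)]
    if len(k):print(round(lo,3),len(k),'x',k[:,0].min().round(3),k[:,0].max().round(3),'y',k[:,1].mean().round(3))
cv2.imwrite(sys.argv[1],cv2.resize(p[130:220,330:430],None,fx=6,fy=6,interpolation=cv2.INTER_CUBIC))
E
python3 tip.py pics/c5.png
```

```text
t 3.77 pos [ 0.5338 -0.1568  0.146 ] close 5.99 toolz [ 2.e-04 -1.e-04 -1.e+00] w 0.0 F [-0.6 -0.1 -0.7] T [-0.02 -0.1   0.  ] gf 0.0 q [-0.44  0.2   1.63 -0.    1.32 -0.55]
0.02 2 x 0.541 0.542 y -0.151
0.03 18 x 0.525 0.548 y -0.15
0.04 33 x 0.522 0.548 y -0.15
0.05 32 x 0.522 0.549 y -0.152
0.06 25 x 0.522 0.547 y -0.151
0.07 28 x 0.521 0.546 y -0.15
```

Request:
{"method": "send_rows", "body": {
  "commands": [
    {"linear": [0, 0, 0], "turn": [0, 0, 0]},
    {"linear": [0, 0, 0], "turn": [0, 0, 0]},
    {"linear": [0, 0, 0], "turn": [0, 0, 0]},
    {"linear": [0, 0, 0], "turn": [0, 0, 0]},
    {"linear": [0, 0, 0], "turn": [0, 0, 0]}
  ],
  "hand": 0.6
}}

```text
t: 4.18
eef_pos: [0.5334, -0.1566, 0.1454]
tcp_rot: [-2.101, -2.333, 0.001]
ft_force: [-0.5, 0.7, -0.4]
gripper_width: 0.327
grasp_force: 0.0
```

```bash
python3 tip.py pics/c6.png
```

```text
t 4.23 pos [ 0.5336 -0.1567  0.1456] close 5.99 toolz [-8.e-04  4.e-04 -1.e+00] w 0.364 F [ 0.1  0.  -0. ] T [-0.03 -0.11 -0.  ] gf 0.0 q [-0.44  0.2   1.63  0.    1.32 -0.55]
0.02 6 x 0.513 0.551 y -0.15
0.03 35 x 0.507 0.562 y -0.152
0.04 40 x 0.507 0.563 y -0.152
0.05 32 x 0.505 0.563 y -0.151
0.06 37 x 0.505 0.56 y -0.152
0.07 37 x 0.506 0.561 y -0.152
```

View pics/c6.png

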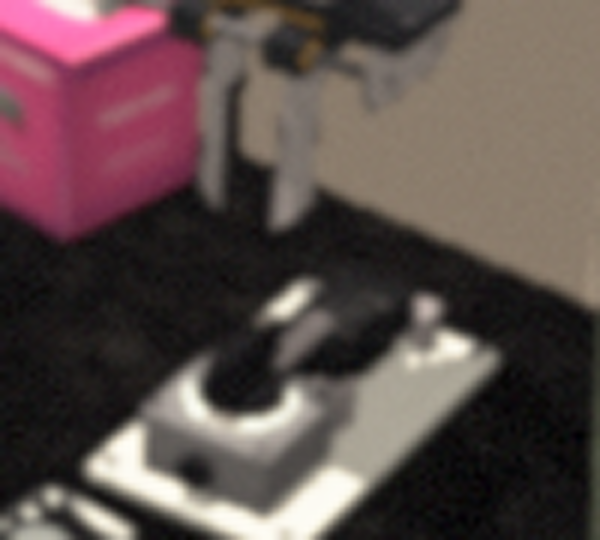

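The crop shows the finger tips at crop (278,230) and (213,208), well above the reported TCP: they end about 27 mm behind it. I'll get a finer number, then go down accordingly.

Run:
```python
from h import *
p,W=snap('scene');s,M=st();e=s['eef_pos']
m=vision.camera_model('scene');K=np.array(m['intrinsics']);Rm=R.from_rotvec(m['rotation']).as_matrix();o=np.array(m['origin'])
d=W-e;k=(abs(d[...,0])<.075)&(abs(d[...,1])<.03)&(d[...,2]>.0)&(d[...,2]<.08)
v,u=np.where(k)
for c in np.unique(u):
    i=v[u==c].max();print(c,i,(W[i,c]-e).round(4)*1000)
```

```text
t 4.28 pos [ 0.5337 -0.1567  0.1458] close 5.99 toolz [-5.e-04  2.e-04 -1.e+00] w 0.408 F [ 0.9 -0.1 -0.5] T [ 0.01 -0.11  0.05] gf 0.0 q [-0.44  0.2   1.63 -0.    1.32 -0.55]
363 161 [22.8 16.6 35.3]
364 162 [22.2 12.1 30. ]
365 163 [21.   8.3 25.2]
366 163 [15.9 10.  28. ]
367 162 [17.1  3.5 28.2]
368 161 [19.  -3.8 27.7]
369 150 [19.  -5.1 66. ]
376 167 [-21.8   9.3  29.3]
377 166 [-25.9  10.5  35.1]
378 166 [-27.8   8.   34.8]
379 165 [-28.3   3.9  36.7]
380 164 [-27.5  -2.1  37.1]
381 164 [-26.9  -8.2  34.1]
382 159 [-27.7 -10.   51.2]
```

Request:
{"method": "send_rows", "body": {
  "commands": [
    {"linear": [0, 0, -0.9], "turn": [0, 0, 0]},
    {"linear": [0, 0, -0.9], "turn": [0, 0, 0]},
    {"linear": [0, 0, -0.9], "turn": [0, 0, 0]},
    {"linear": [0, 0, -0.5], "turn": [0, 0, 0]},
    {"linear": [0, 0, -0.3], "turn": [0, 0, 0]}
  ]
}}

```text
t: 4.7
eef_pos: [0.5324, -0.1561, 0.0565]
tcp_rot: [-2.1, -2.332, 0.002]
ft_force: [-1.3, -0.0, 0.2]
gripper_width: 0.6
grasp_force: 0.0
```

Request:
{"method": "send_rows", "body": {
  "commands": [
    {"linear": [0, 0, -0.3], "turn": [0, 0, 0]},
    {"linear": [0, 0, -0.24], "turn": [0, 0, 0]},
    {"linear": [0, 0, 0], "turn": [0, 0, 0]}
  ]
}}

```text
t: 4.95
eef_pos: [0.5336, -0.1567, 0.0446]
tcp_rot: [-2.102, -2.334, 0.0]
ft_force: [-0.3, 0.4, -0.1]
gripper_width: 0.598
grasp_force: 0.0
```

Request:
{"method": "send_rows", "body": {
  "commands": [
    {"linear": [0, 0, 0], "turn": [0, 0, 0]},
    {"linear": [0, 0, 0], "turn": [0, 0, 0]},
    {"linear": [0, 0, 0], "turn": [0, 0, 0]},
    {"linear": [0, 0, 0], "turn": [0, 0, 0]},
    {"linear": [0, 0, 0], "turn": [0, 0, 0]}
  ],
  "hand": 0,
  "grip_force": 15
}}

```text
t: 5.37
eef_pos: [0.5343, -0.157, 0.0457]
tcp_rot: [2.102, 2.334, 0.0]
ft_force: [-0.2, 0.4, -0.2]
gripper_width: 0.282
grasp_force: 0.0
```

Request:
{"method": "send_rows", "body": {
  "commands": [
    {"linear": [0, 0, 0], "turn": [0, 0, 0]},
    {"linear": [0, 0, 0], "turn": [0, 0, 0]},
    {"linear": [0, 0, 0], "turn": [0, 0, 0]},
    {"linear": [0, 0, 0], "turn": [0, 0, 0]}
  ]
}}

```text
t: 5.7
eef_pos: [0.5338, -0.1568, 0.0453]
tcp_rot: [-2.102, -2.334, 0.0]
ft_force: [-0.4, -0.5, 1.7]
gripper_width: 0.146
grasp_force: 15.0
```

```bash
python3 -c "
from h import *
st()"
```

```text
t 5.7 pos [ 0.5338 -0.1568  0.0453] close 5.99 toolz [-2.e-04 -1.e-04 -1.e+00] w 0.146 F [-0.4 -0.5  1.7] T [-0.06  0.06 -0.01] gf 14.999743402004242 q [-0.44  0.32  1.71 -0.    1.12 -0.55]
```

The bar is now held: opening 13.7 mm, 15 N. Turning it counter-clockwise.

Request:
{"method": "send_rows", "body": {
  "commands": [
    {"linear": [0, 0, 0], "turn": [0, 0, 1]},
    {"linear": [0, 0, 0], "turn": [0, 0, 1]},
    {"linear": [0, 0, 0], "turn": [0, 0, 1]},
    {"linear": [0, 0, 0], "turn": [0, 0, 1]},
    {"linear": [0, 0, 0], "turn": [0, 0, 1]}
  ]
}}

```text
t: 6.12
eef_pos: [0.5338, -0.1568, 0.0454]
tcp_rot: [-1.661, -2.667, 0.0]
ft_force: [-0.3, -1.1, 1.5]
gripper_width: 0.15
grasp_force: 15.0
```

```bash
python3 -c "
from h import *
st()"
```

```text
t 6.12 pos [ 0.5338 -0.1568  0.0454] close 26.17 toolz [-1.e-04 -0.e+00 -1.e+00] w 0.15 F [-0.3 -1.1  1.5] T [-0.04  0.04 -0.11] gf 15.003291070461273 q [-0.44  0.32  1.71 -0.    1.12 -0.9 ]
```

Request:
{"method": "send_rows", "body": {
  "commands": [
    {"linear": [0, 0, 0], "turn": [0, 0, 1]},
    {"linear": [0, 0, 0], "turn": [0, 0, 1]},
    {"linear": [0, 0, 0], "turn": [0, 0, 1]},
    {"linear": [0, 0, 0], "turn": [0, 0, 1]},
    {"linear": [0, 0, 0], "turn": [0, 0, 1]}
  ]
}}

```text
t: 6.53
eef_pos: [0.5339, -0.1568, 0.0453]
tcp_rot: [-1.172, -2.915, -0.0]
ft_force: [-0.3, 0.0, 2.5]
gripper_width: 0.149
grasp_force: 15.0
```

Request:
{"method": "send_rows", "body": {
  "commands": [
    {"linear": [0, 0, 0], "turn": [0, 0, 1]},
    {"linear": [0, 0, 0], "turn": [0, 0, 1]},
    {"linear": [0, 0, 0], "turn": [0, 0, 1]},
    {"linear": [0, 0, 0], "turn": [0, 0, 1]},
    {"linear": [0, 0, 0], "turn": [0, 0, 1]}
  ]
}}

```text
t: 6.95
eef_pos: [0.5339, -0.1567, 0.0453]
tcp_rot: [0.648, 3.074, 0.0]
ft_force: [-1.4, 0.5, 1.8]
gripper_width: 0.146
grasp_force: 15.0
```

Request:
{"method": "send_rows", "body": {
  "commands": [
    {"linear": [0, 0, 0], "turn": [0, 0, 1]},
    {"linear": [0, 0, 0], "turn": [0, 0, 1]},
    {"linear": [0, 0, 0], "turn": [0, 0, 1]},
    {"linear": [0, 0, 0], "turn": [0, 0, 1]},
    {"linear": [0, 0, 0], "turn": [0, 0, 1]}
  ]
}}

```text
t: 7.37
eef_pos: [0.5339, -0.1567, 0.0453]
tcp_rot: [0.104, 3.14, 0.0]
ft_force: [0.1, -0.0, 1.0]
gripper_width: 0.144
grasp_force: 15.0
```

Request:
{"method": "send_rows", "body": {
  "commands": [
    {"linear": [0, 0, 0], "turn": [0, 0, 1]},
    {"linear": [0, 0, 0], "turn": [0, 0, 1]},
    {"linear": [0, 0, 0], "turn": [0, 0, 0.6]},
    {"linear": [0, 0, 0], "turn": [0, 0, 0]}
  ]
}}

```text
t: 7.7
eef_pos: [0.534, -0.1566, 0.0454]
tcp_rot: [-0.175, 3.136, 0.0]
ft_force: [-0.6, -0.7, 2.5]
gripper_width: 0.146
grasp_force: 15.0
```

```bash
python3 -c "
from h import *
st()"
```

```text
t 7.7 pos [ 0.534  -0.1566  0.0454] close 96.39 toolz [ 2.e-04  3.e-04 -1.e+00] w 0.146 F [-0.6 -0.7  2.5] T [ 0.18  0.02 -0.18] gf 15.019297152757645 q [-0.44  0.32  1.71  0.    1.12 -2.12]
```

Request:
{"method": "send_rows", "body": {
  "commands": [
    {"linear": [0, 0, 0], "turn": [0, 0, 0]},
    {"linear": [0, 0, 0], "turn": [0, 0, 0]},
    {"linear": [0, 0, 0], "turn": [0, 0, 0]},
    {"linear": [0, 0, 0], "turn": [0, 0, 0]},
    {"linear": [0, 0, 0], "turn": [0, 0, 0]}
  ],
  "hand": 0.8
}}

```text
t: 8.12
eef_pos: [0.5338, -0.1567, 0.045]
tcp_rot: [0.175, -3.137, -0.0]
ft_force: [-0.8, -0.8, 0.5]
gripper_width: 0.468
grasp_force: 0.0
```

Request:
{"method": "send_rows", "body": {
  "commands": [
    {"linear": [0, 0, 0.3], "turn": [0, 0, 0]},
    {"linear": [0, 0, 0.9], "turn": [0, 0, 0]},
    {"linear": [0, 0, 0.9], "turn": [0, 0, 0]},
    {"linear": [0, 0, 0.9], "turn": [0, 0, 0]},
    {"linear": [0, 0, 0], "turn": [0, 0, -1]}
  ]
}}

```text
t: 8.53
eef_pos: [0.5377, -0.1585, 0.1262]
tcp_rot: [-0.064, 3.132, -0.007]
ft_force: [0.4, -0.2, 0.4]
gripper_width: 0.79
grasp_force: 0.0
```

Request:
{"method": "send_rows", "body": {
  "commands": [
    {"linear": [0, -0.2, 0], "turn": [0, 0, -1]},
    {"linear": [0, -0.2, 0], "turn": [0, 0, -1]},
    {"linear": [0, -0.2, 0], "turn": [0, 0, -1]},
    {"linear": [0, -0.2, 0], "turn": [0, 0, -1]},
    {"linear": [0, -0.2, 0], "turn": [0, 0, -1]}
  ]
}}

```text
t: 8.95
eef_pos: [0.534, -0.1821, 0.1208]
tcp_rot: [0.486, 3.103, -0.0]
ft_force: [0.2, -0.2, 0.6]
gripper_width: 0.8
grasp_force: 0.0
```

Request:
{"method": "send_rows", "body": {
  "commands": [
    {"linear": [0, -0.2, 0], "turn": [0, 0, -1]},
    {"linear": [0, -0.2, 0], "turn": [0, 0, -1]},
    {"linear": [0, -0.2, 0], "turn": [0, 0, -1]},
    {"linear": [0, -0.2, 0], "turn": [0, 0, -1]},
    {"linear": [0, -0.2, 0], "turn": [0, 0, -1]}
  ]
}}

```text
t: 9.37
eef_pos: [0.534, -0.2071, 0.1208]
tcp_rot: [1.018, 2.972, -0.0]
ft_force: [0.2, -0.3, 0.5]
gripper_width: 0.802
grasp_force: 0.0
```

Request:
{"method": "send_rows", "body": {
  "commands": [
    {"linear": [0.09, -0.2, 0], "turn": [0, 0, -1]},
    {"linear": [0.09, -0.2, 0], "turn": [0, 0, -1]},
    {"linear": [0.09, -0.2, 0], "turn": [0, 0, -1]},
    {"linear": [0.09, -0.2, 0], "turn": [0, 0, -1]},
    {"linear": [0.09, -0.2, 0], "turn": [0, 0, -1]}
  ]
}}

```text
t: 9.78
eef_pos: [0.5453, -0.2321, 0.1208]
tcp_rot: [1.518, 2.75, -0.0]
ft_force: [-1.1, 0.3, -0.5]
gripper_width: 0.799
grasp_force: 0.0
```

Request:
{"method": "send_rows", "body": {
  "commands": [
    {"linear": [0, -0.25, 0], "turn": [0, 0, -1]},
    {"linear": [0, -0.25, 0], "turn": [0, 0, -1]},
    {"linear": [0, -0.25, 0], "turn": [0, 0, -1]},
    {"linear": [0, -0.25, 0], "turn": [0, 0, -1]},
    {"linear": [0, -0.38, 0], "turn": [0, 0, -1]}
  ]
}}

```text
t: 10.2
eef_pos: [0.5452, -0.2662, 0.1207]
tcp_rot: [1.972, 2.445, 0.0]
ft_force: [0.5, 0.1, 0.0]
gripper_width: 0.801
grasp_force: 0.0
```

Request:
{"method": "send_rows", "body": {
  "commands": [
    {"linear": [0, 0, 0], "turn": [0, 0, -1]},
    {"linear": [0, 0, 0], "turn": [0, 0, -0.6]},
    {"linear": [0, 0, 0], "turn": [0, 0, 0]}
  ]
}}

```text
t: 10.45
eef_pos: [0.5452, -0.2666, 0.1207]
tcp_rot: [2.103, 2.333, 0.0]
ft_force: [0.2, -0.5, -0.9]
gripper_width: 0.799
grasp_force: 0.0
```

Run:
```python
from h import *
st()
T=np.load('scene.npz');
p,W=snap('scene')
cv2.imwrite('pics/c7.png',cv2.resize(p[140:225,330:430],None,fx=6,fy=6,interpolation=cv2.INTER_CUBIC))
s=(W[...,2]>.085)&(W[...,2]<.1)&(abs(W[...,0]-.534)<.05)&(abs(W[...,1]+.156)<.05)
r=cv2.minAreaRect(W[s][:,:2].astype(np.float32)*1000);print(r)
```

```text
t 10.45 pos [ 0.5452 -0.2666  0.1207] close 5.92 toolz [ 4.e-04 -3.e-04 -1.e+00] w 0.799 F [ 0.2 -0.5 -0.9] T [-0.04 -0.08 -0.02] gf 0.0 q [-0.6   0.32  1.52 -0.    1.3  -0.7 ]
((533.4383544921875, -154.19454956054688), (58.3118782043457, 18.05829620361328), 9.062952995300293)
```

View pics/c7.png

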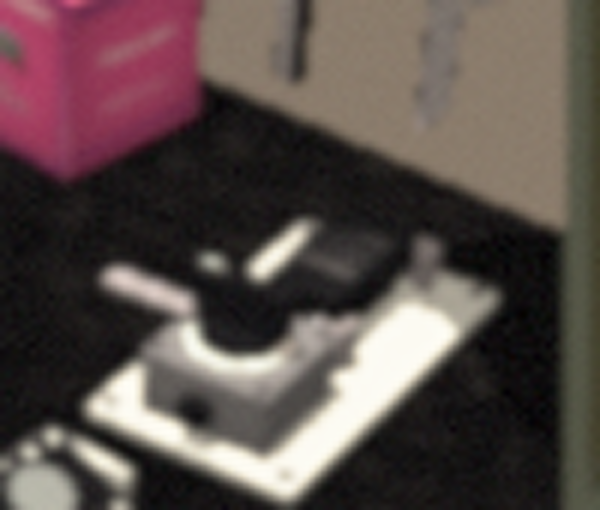

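The isolator is off: the tongue is at crop (145,285), pointing along the bay's +x, and the brick is uncovered. Lowering onto the brick.

Request:
{"method": "send_rows", "body": {
  "commands": [
    {"linear": [0, 0, -0.96], "turn": [0, 0, 0]},
    {"linear": [0, 0, -0.96], "turn": [0, 0, 0]},
    {"linear": [0, 0, -0.96], "turn": [0, 0, 0]},
    {"linear": [0, 0, -0.96], "turn": [0, 0, 0]},
    {"linear": [0, 0, -0.96], "turn": [0, 0, 0]}
  ]
}}

```text
t: 10.92
eef_pos: [0.5453, -0.2662, -0.0004]
tcp_rot: [2.1, 2.336, 0.0]
ft_force: [0.2, -0.9, 0.0]
gripper_width: 0.801
grasp_force: 0.0
```

Request:
{"method": "send_rows", "body": {
  "commands": [
    {"linear": [0, 0, 0], "turn": [0, 0, 0]},
    {"linear": [0, 0, 0], "turn": [0, 0, 0]},
    {"linear": [0, 0, 0], "turn": [0, 0, 0]},
    {"linear": [0, 0, 0], "turn": [0, 0, 0]},
    {"linear": [0, 0, 0], "turn": [0, 0, 0]}
  ],
  "hand": 0,
  "grip_force": 30
}}

```text
t: 11.33
eef_pos: [0.5467, -0.2674, 0.0025]
tcp_rot: [2.099, 2.332, 0.001]
ft_force: [-0.1, 0.3, 0.2]
gripper_width: 0.51
grasp_force: 30.0
```

Request:
{"method": "send_rows", "body": {
  "commands": [
    {"linear": [0, 0, 0], "turn": [0, 0, 0]},
    {"linear": [0, 0, 0], "turn": [0, 0, 0]},
    {"linear": [0, 0, 0], "turn": [0, 0, 0]},
    {"linear": [0, 0, 0], "turn": [0, 0, 0]},
    {"linear": [0, 0, 0], "turn": [0, 0, 0]}
  ]
}}

```text
t: 11.75
eef_pos: [0.5467, -0.2674, 0.0025]
tcp_rot: [2.1, 2.332, 0.001]
ft_force: [-0.2, -0.4, 6.1]
gripper_width: 0.505
grasp_force: 30.0
```

```bash
python3 -c "
from h import *
st()"
```

```text
t 11.75 pos [ 0.5467 -0.2674  0.0025] close 6.0 toolz [ 0.0031 -0.0023 -1.    ] w 0.505 F [-0.2 -0.4  6.1] T [0.01 0.13 0.04] gf 29.985361397266388 q [-0.6   0.47  1.6  -0.    1.07 -0.7 ]
```

The brick is held (47.5 mm, 30 N). Lifting straight up, then across to the inspector.

Request:
{"method": "send_rows", "body": {
  "commands": [
    {"linear": [0, 0, 0.3], "turn": [0, 0, 0]},
    {"linear": [0, 0, 0.6], "turn": [0, 0, 0]},
    {"linear": [0, 0, 0.8], "turn": [0, 0, 0]},
    {"linear": [0, 0, 0.9], "turn": [0, 0, 0]},
    {"linear": [0, 0, 0.9], "turn": [0, 0, 0]}
  ]
}}

```text
t: 12.17
eef_pos: [0.544, -0.2655, 0.0877]
tcp_rot: [-2.101, -2.332, 0.0]
ft_force: [0.1, 0.4, -3.3]
gripper_width: 0.508
grasp_force: 30.0
```

Request:
{"method": "send_rows", "body": {
  "commands": [
    {"linear": [0, 0, 0.9], "turn": [0, 0, 0]},
    {"linear": [0, 0, 0.9], "turn": [0, 0, 0]},
    {"linear": [0, 0, 0.9], "turn": [0, 0, 0]},
    {"linear": [0, 0, 0.6], "turn": [0, 0, 0]},
    {"linear": [0, 0, 0.4], "turn": [0, 0, 0]}
  ]
}}

```text
t: 12.58
eef_pos: [0.5456, -0.2665, 0.1824]
tcp_rot: [2.101, 2.333, 0.001]
ft_force: [-0.3, 0.4, -2.7]
gripper_width: 0.506
grasp_force: 30.0
```

```bash
python3 -c "
from h import *
st()"
```

```text
t 12.58 pos [ 0.5456 -0.2665  0.1824] close 5.99 toolz [ 0.0021 -0.0013 -1.    ] w 0.506 F [-0.3  0.4 -2.7] T [-0.11 -0.12 -0.04] gf 29.97881144285202 q [-0.6   0.27  1.46  0.    1.41 -0.7 ]
```

Request:
{"method": "send_rows", "body": {
  "commands": [
    {"linear": [-0.1, 0.4, 0], "turn": [0, -0.4, -0.1]},
    {"linear": [-0.2, 0.8, 0], "turn": [0, -0.4, -0.1]},
    {"linear": [-0.25, 0.9, 0], "turn": [0, -0.4, -0.1]},
    {"linear": [-0.25, 0.9, 0], "turn": [0, -0.4, -0.1]},
    {"linear": [-0.25, 0.9, 0], "turn": [0, -0.4, -0.1]}
  ]
}}

```text
t: 13.0
eef_pos: [0.5174, -0.1674, 0.1789]
tcp_rot: [2.072, 2.22, 0.142]
ft_force: [-0.2, -0.1, -1.9]
gripper_width: 0.511
grasp_force: 30.0
```

Request:
{"method": "send_rows", "body": {
  "commands": [
    {"linear": [-0.25, 0.9, 0], "turn": [0, -0.4, -0.1]},
    {"linear": [-0.25, 0.9, 0], "turn": [0, -0.4, -0.1]},
    {"linear": [-0.25, 0.9, 0], "turn": [0, -0.4, -0.1]},
    {"linear": [-0.25, 0.9, 0], "turn": [0, -0.4, -0.1]},
    {"linear": [-0.25, 0.9, 0], "turn": [0, -0.4, -0.1]}
  ]
}}

```text
t: 13.42
eef_pos: [0.4859, -0.0549, 0.179]
tcp_rot: [2.032, 2.101, 0.275]
ft_force: [0.4, -0.1, -3.0]
gripper_width: 0.504
grasp_force: 30.0
```

Request:
{"method": "send_rows", "body": {
  "commands": [
    {"linear": [-0.25, 0.9, 0], "turn": [0, -0.4, -0.1]},
    {"linear": [-0.25, 0.9, 0], "turn": [0, -0.4, -0.1]},
    {"linear": [-0.25, 0.9, 0], "turn": [0, -0.4, -0.1]},
    {"linear": [-0.25, 0.9, 0], "turn": [0, -0.4, -0.1]},
    {"linear": [-0.25, 0.6, 0], "turn": [0, -0.4, -0.1]}
  ]
}}

```text
t: 13.83
eef_pos: [0.4543, 0.0504, 0.1788]
tcp_rot: [1.985, 1.982, 0.398]
ft_force: [-0.5, 0.4, -3.0]
gripper_width: 0.507
grasp_force: 30.0
```

Request:
{"method": "send_rows", "body": {
  "commands": [
    {"linear": [-0.1, 0.5, 0], "turn": [0, -0.25, 0]},
    {"linear": [0, 0.2, 0], "turn": [0, 0, 0]},
    {"linear": [0, 0, 0], "turn": [0, 0, 0]},
    {"linear": [0, 0, 0], "turn": [0, 0, 0]}
  ]
}}

```text
t: 14.17
eef_pos: [0.4538, 0.0661, 0.18]
tcp_rot: [1.973, 1.971, 0.413]
ft_force: [0.1, -0.4, -2.9]
gripper_width: 0.51
grasp_force: 30.0
```

```bash
cat > goal.py <<'E'
from h import *
s,M=st()
lz=np.array([-np.sin(np.radians(25)),0,np.cos(np.radians(25))])
z=-lz;y=np.array([np.cos(np.radians(25)),0,np.sin(np.radians(25))])
y*=np.sign(M[:,1]@y);G=np.c_[np.cross(y,z),y,z]
dr=R.from_matrix(G@M.T).as_rotvec(degrees=True)
C=np.array([.479,.070,.111])+.095*lz
print('turn units',(dr/4).round(3),'lin units',((C+.0345*z-s['eef_pos'])/.025).round(3))
E
python3 goal.py
```

```text
t 14.17 pos [0.4538 0.0661 0.18  ] close 0.23 toolz [ 0.4211 -0.0217 -0.9068] w 0.51 F [ 0.1 -0.4 -2.9] T [ 0.02  0.25 -0.02] gf 29.97886687517166 q [-0.04 -0.4   2.16 -0.01  0.94 -0.04]
turn units [ 0.304 -0.024  0.083] lin units [-0.013  0.155 -0.565]
```

Request:
{"method": "send_rows", "body": {
  "commands": [
    {"linear": [0, 0.05, -0.1], "turn": [0.15, -0.01, 0.04]},
    {"linear": [0, 0.05, -0.2], "turn": [0.15, -0.01, 0.04]},
    {"linear": [0, 0.05, -0.2], "turn": [0, 0, 0]},
    {"linear": [0, 0, 0], "turn": [0, 0, 0]},
    {"linear": [0, 0, 0], "turn": [0, 0, 0]}
  ]
}}

```text
t: 14.58
eef_pos: [0.4533, 0.0695, 0.1666]
tcp_rot: [1.983, 1.979, 0.437]
ft_force: [-0.1, 0.5, -3.1]
gripper_width: 0.508
grasp_force: 30.0
```

```bash
python3 goal.py
python3 - <<'E'
from h import *
a=np.radians(25);X=np.array([np.cos(a),0,np.sin(a)]);Y=np.array([0,1,0]);Z=np.array([-np.sin(a),0,np.cos(a)])
L=np.array([.479,.07,.111])
for n in('scene','top'):
    p,W=snap(n)
    l=(W-L)@np.c_[X,Y,Z]; g=p.max(-1)
    m=(abs(l[...,0])<.05)&(abs(l[...,1])<.075)&(l[...,2]>.06)&(l[...,2]<.125)
    b=m&(g<75)
    q=l[b];print(n,m.sum(),b.sum(),'min',np.percentile(q,2,axis=0).round(4),'max',np.percentile(q,98,axis=0).round(4))
    for i,c in enumerate('xyz'):
        h,e=np.histogram(q[:,i],bins=np.arange(-.06,.13,.004));print(c,[(round(float(e[k])*1000),int(h[k])) for k in range(len(h)) if h[k]])
    if n=='scene':np.savez('fin.npz',p=p,W=W);im=cv2.resize(p[150:270,280:400],None,fx=4.8,fy=4.8,interpolation=cv2.INTER_CUBIC);cv2.imwrite('pics/c8.png',im)
E
```

```text
t 14.58 pos [0.4533 0.0695 0.1666] close -0.12 toolz [ 4.214e-01 -6.000e-04 -9.069e-01] w 0.508 F [-0.1  0.5 -3.1] T [-0.03  0.34 -0.04] gf 29.978946447372437 q [-0.06 -0.39  2.18  0.03  0.91 -0.07]
turn units [-0.004 -0.02   0.029] lin units [ 0.003  0.021 -0.031]
scene 650 499 min [-0.0227 -0.0342  0.0859] max [0.0241 0.0491 0.1137]
x [(-24, 45), (-20, 36), (-16, 37), (-12, 41), (-8, 41), (-4, 44), (0, 36), (4, 40), (8, 45), (12, 42), (16, 44), (20, 35), (24, 13)]
y [(-44, 1), (-40, 7), (-36, 8), (-32, 18), (-28, 12), (-24, 14), (-20, 14), (-16, 19), (-12, 18), (-8, 15), (-4, 29), (0, 18), (4, 21), (8, 25), (12, 19), (16, 11), (20, 6), (24, 14), (28, 28), (32, 23), (36, 27), (40, 23), (44, 93), (48, 36)]
z [(80, 1), (84, 21), (88, 17), (92, 23), (96, 22), (100, 22), (104, 77), (108, 267), (112, 45), (116, 2), (120, 2)]
top 124 116 min [-0.022  -0.0431  0.09  ] max [0.0266 0.0462 0.1164]
x [(-24, 9), (-20, 16), (-16, 6), (-12, 9), (-8, 5), (-4, 5), (0, 12), (4, 8), (8, 8), (12, 9), (16, 4), (20, 9), (24, 16)]
y [(-44, 7), (-40, 32), (-36, 17), (-32, 1), (-28, 1), (-8, 4), (-4, 2), (0, 2), (4, 4), (8, 1), (12, 1), (32, 1), (36, 11), (40, 16), (44, 15), (48, 1)]
z [(84, 1), (88, 6), (92, 3), (96, 4), (100, 6), (104, 22), (108, 47), (112, 23), (116, 4)]
```

View pics/c8.png

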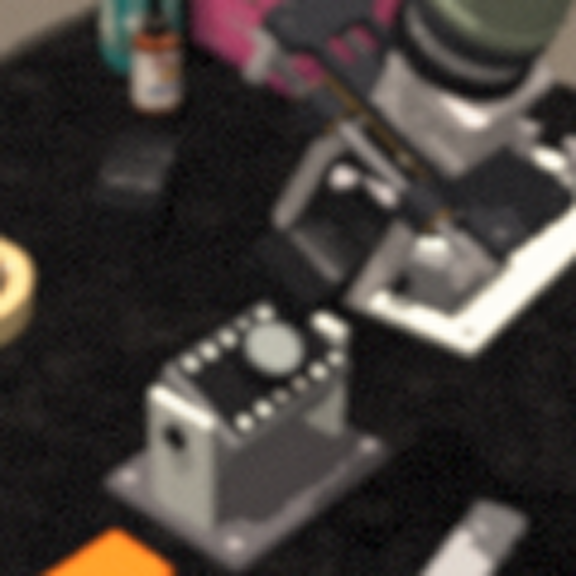

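The crop shows the brick held over the lens, with the lens disc at crop (273,345), level with the head. A final plane fit from the depth will give the residuals.

Run:
```python
from h import *
a=np.radians(25);B=np.c_[[np.cos(a),0,np.sin(a)],[0,1,0],[-np.sin(a),0,np.cos(a)]]
for n,L in(('scene',[.4800,.0686,.1107]),('top',[.4785,.0709,.111])):
    if n=='scene':D=np.load('fin.npz');p,W=D['p'],D['W']
    else:p,W=snap(n)
    l=(W-np.array(L))@B;m=(abs(l[...,0])<.05)&(abs(l[...,1])<.06)&(l[...,2]>.07)&(l[...,2]<.125)&(p.max(-1)<75);q=l[m]
    t=q[(abs(q[:,2]-.11)<.006)&(abs(q[:,0])<.022)&(abs(q[:,1])<.044)]
    A=np.c_[t[:,:2],np.ones(len(t))];f=np.linalg.lstsq(A,t[:,2],rcond=None)[0]
    print(n,'top face tilt deg',np.degrees(f[:2]).round(2),'z',f[2].round(4),np.median(t[:,2]).round(4),len(t))
    e=q[(q[:,2]<.104)&(q[:,1]>.035)&(abs(q[:,0])<.022)]
    if len(e)>20:
        A=np.c_[e[:,[0,2]],np.ones(len(e))];f=np.linalg.lstsq(A,e[:,1],rcond=None)[0];print(' end face y',np.median(e[:,1]).round(4),'yaw',np.degrees(f[0]).round(2),len(e))
    t=q[abs(q[:,2]-.11)<.008];print(' top extents',np.percentile(t,[1,50,99],axis=0).round(4).tolist())
```

```text
scene top face tilt deg [-0.54 -0.24] z 0.1106 0.1107 319
 end face y 0.0487 yaw -0.23 81
 top extents [[-0.0232, -0.035, 0.1026], [0.0008, 0.0112, 0.1104], [0.0242, 0.0501, 0.1147]]
top top face tilt deg [-1.19  0.63] z 0.1107 0.111 70
 top extents [[-0.022, -0.0408, 0.1046], [-0.0003, 0.0022, 0.1104], [0.0284, 0.0482, 0.1163]]
```

Request:
{"method": "send_rows", "body": {
  "commands": [
    {"linear": [0, -0.06, -0.03], "turn": [0, 0, 0.02]},
    {"linear": [0, 0, 0], "turn": [0, 0, 0]},
    {"linear": [0, 0, 0], "turn": [0, 0, 0]},
    {"linear": [0, 0, 0], "turn": [0, 0, 0]},
    {"linear": [0, 0, 0], "turn": [0, 0, 0]}
  ]
}}

```text
t: 15.15
eef_pos: [0.4539, 0.0685, 0.167]
tcp_rot: [1.979, 1.98, 0.44]
ft_force: [-0.2, 0.4, -2.3]
gripper_width: 0.51
grasp_force: 30.0
```

```bash
python3 goal.py
python3 - <<'E'
from h import *
p,W=snap('scene')
t=(W[...,2]>.053)&(W[...,2]<.065)&(W[...,0]>.57)&(W[...,0]<.63)&(abs(W[...,1]+.15)<.05);print('tongue',t.sum(),W[t].mean(0).round(3))
print(ticket.hand_in())
E
```

```text
t 15.15 pos [0.4539 0.0685 0.167 ] close 0.02 toolz [ 4.233e-01  4.000e-04 -9.060e-01] w 0.51 F [-0.2  0.4 -2.3] T [-0.05  0.32 -0.01] gf 29.97878909111023 q [-0.06 -0.39  2.19  0.03  0.91 -0.08]
turn units [-0.003  0.011 -0.007] lin units [-0.018  0.059 -0.046]
tongue 20 [ 0.597 -0.15   0.06 ]
the job is handed in; nothing more can be done
None
```

I turned the isolator fully off, then lifted the brick out and handed the job in at about 15 s with it held over the lens, its underside about 80 mm away and centred to within roughly 2 mm by camera depth; the verdict was not shown, and the reported TCP turned out to lie about 27 mm beyond the real fingertips, so I corrected for that.

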